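# Set the bevel jig to 45 degrees with the setting block

### The arm

A 6-joint arm with a two-finger parallel gripper is mounted at the origin on the work surface. World frame = base frame: x ahead of the robot, y to its left, z up, the work surface at z = 0. Lengths are in m, angles in rad, forces in N, time in s.
With the tool pointing down it reaches from about 0.325 to 0.9 m from the base axis. Payload 6.1 kg.
Tool frame: the origin (TCP) lies on the centre line of the jaws, within the pads' length; the fingertips stand ahead of it and the grasp point (between the pads) lies 8 mm behind it (robot.tip_reach is the z of the fingertips in the tool frame, in m); z points along the fingers, x is the direction in which the jaws open and shut, and the axes are right-handed (so a half turn about z gives the same grasp; the last joint's range is limited). The gripper opens to 85 mm and grips with 20 to 120 N. Pads are 22 mm wide; open, the fingers measure 114 mm over their backs; the gripper's body (76 mm by 85 mm) begins 54 mm behind the grasp point. The pads swing forward as they close: fully open they stand 13 mm farther back than shut.
Start: joints at [1.202, 0.22, 1.526, -0, 1.395, -0.126], TCP at [0.15, 0.607, 0.242] pointing down, gripper open.
Joint ranges: [-2.98, 2.98], [-0.91, 2.08], [0.09, 2.57], [-1.24, 4.39], [0.2, 2.65], [-2.68, 2.68]. Speed limits (rad/s): [2.57, 2.57, 3.01, 3.14, 3.14, 3.14].

### API

Orientations are given as a unit quaternion [x, y, z, w].
In Python, from workcell import robot, imaging, job_done gives the robot as it stands.
- The arm moves only by the shell command python3 -m jog 'ROWS' [OPENING]. ROWS is JSON, one flat list of numbers, 4 for each row, row after row: the shift along the tool's x, y, z in mm, then the turn about the tool's z in rad. In form: [dx, dy, dz, roll, dx, dy, dz, roll, ...]. A call has 1 to 20 rows; each row shifts and turns the commanded pose from where the row before left it, along the tool's axes as they then stand; what a row does not reach is not made up. A row lasts 1/12 s, in which the tool goes at most 41.7 mm and 7.16 degrees, less where a joint would pass 70% of its speed; a pose out of reach is approached as far as the arm can. A call with a gripper value outside its range is refused whole. OPENING is the opening, from 0 (shut) to 1 (fully open), set as the call begins (- or left out, the last holds). The fingers move at their own pace and stop on an object; the grip force is fixed at half the most. Time passes only in rows, so rows that do not move let the fingers close. It gives the time, the measured TCP pose, the force and the opening at its end, in the units of the state.
- robot.get_obs(): the state, without advancing time (a new reading comes with each control period).
- imaging.get_image(name): name is "side" or "top"; returns the picture (400x640x3 uint8, red, green, blue); there is no depth.
- imaging.calibration(name): a dict with "fx", "fy", "cx", "cy" (pixels), "world_from_camera" (4x4, takes a point from camera to world coordinates). Camera axes: x right, y down, z forward; pixel columns grow to the right and rows downward; lengths in m; the calibration is good to about 2 mm. A picture is of the moment at which its call begins. calibration takes no time and is no camera call.
- job_done(): hands the job in, once; it reports no verdict.
Trained networks look in the newest picture that a camera, given by its name, has taken for a name from the list of things; names that differ only in an ending like _2 or _b are one class to them, and where a whole thing is asked for, a point or a joint stands for the part that bears it (a point fixed in the world has none). Each returns a list of dicts, best first, with "confidence" (0 to 1); they miss things now and then, are a little off and sometimes report something else, mostly with a low value. They report only what shows in the picture. A call takes as long as a camera call. They do not tell look-alikes from the thing itself.
- imaging.cut_out(name, camera): "mask" (400x640 bool, what is visible of it) and "uv" ([column, row] in pixels, amid what is visible of it).
The state is a dict: "t": time; "q": joint angles; "dq": joint speeds; "joint_torque": joint torques, N m; "eef_pos": TCP position; "ee_rot": TCP orientation; "force": force on the tool from outside, world axes, zero at the start; "ft_torque": the same for the moment, N m; "gripper_width": finger opening in m.
Only numpy, scipy, OpenCV 4.12 (cv2) and the standard library are available. Lean on these libraries where they do the work, as an engineer would, in place of code of your own. Each camera call takes 0.05 s, during which the arm holds its last target.

### The job

Set up the hinged bevel jig at 45 degrees for gluing slanted basket frames: stand the steeper of the two wooden setting blocks upright on the jig's base, under where the wing will come down, with its square end flush against the backstop strip and its slope facing the hinge. Then fold the stiff wing over until it lies on the block's slope, and leave it so with the block still home against the backstop. Leave the other block, the mallet and the knife where they are.

Things in the scene. Friction and masses are not known exactly. Their poses are not given: they have to be found in the camera images.
- jig: Plywood base of the jig, fixed to the bench: 170 mm (x) by 220 mm (y), 20 mm thick, from x = -80 to +90 mm, y = -110 to +110 mm. Origin on the bench, under the spot where a setting block's middle belongs. x points from the backstop to the hinge, z up. The hinge line runs along y at x = +60, z = 20 mm.
- backstop (a point): On the jig: foot of the face against which a block is butted, at x = -45 mm in the jig's frame, on the base's top, mid-width. The dark strip runs along y over the full width, 12 mm high, 12 mm thick (to x = -57 mm). Axes as the jig's.
- wing_hinge (a point): Middle of the wing's hinge line, on the base's top; axes as the jig's (y along the hinge line). The wing is a stiff plywood board, 180 mm from the hinge line to its free edge, 200 mm wide (y), 12 mm thick, 0.28 kg.
- wing_edge (a point): Middle of the wing's free edge, on its inner face (the one that comes down on the block; it passes through the hinge line). The outer face is 12 mm off it.
- wing (a joint): Angle of the wing, rad: 0 = folded flat onto the base towards the backstop, 1.571 = upright, more = leaning back away from the backstop (starts at 1.9 to 2.1), 0.785 = 45 degrees, lying on the steep block's slope when that is home. The hinge is stiff: it stays where it is left and takes 1 to 5 N near the free edge to turn.
- steep_center (a point): Middle, 25 mm up, of the steeper wooden block: loose, 0.08 to 0.17 kg, 90 mm long (x), 45 wide (y), 50 tall, upright on its flat underside. Square end at x = -45 mm; flat top to x = +10 mm, then a 45 degree slope down to a 15 mm high toe at x = +45 mm. Home on the jig: axes as the jig's, this point at x = 0, z = 45 mm in the jig's frame.
- shallow_center (a point): Middle, 20 mm up, of the other, shallower wooden block, to be left alone: also 90 mm long (x) and 45 mm wide (y), but 40 mm tall, with a long 30 degree slope from x = -9 mm down to a 9 mm toe at x = +45 mm.
- mallet_center (a point): Carver's mallet standing on its round head (76 mm across, 217 mm tall with the handle up); the point is on its axis 50 mm above the bench. A bystander.
- knife_center (a point): Carving knife lying on the bench, 185 mm long along x (handle from -90 to +20 mm, blade to +95 mm), 22 mm thick; the point is 11 mm above the bench. A bystander.
There are look-alikes about, which are no part of the job. What is shaped like the part that bears steep_center but orange or white is not meant.

How it is judged:
By the outcome, as a careful person would: the job done as asked, in the order asked, and still so for the second after the job is handed in, with the robot touching nothing.
It also fails if it takes over 58 s, if anything falls off the work surface, if the arm or the gripper's body presses on something with over 40 N, if the wrist force passes 120 N, or if a joint passes its speed limit or range.

## Working session

There is one attempt and no reset: what is moved stays moved. The work goes in short steps, Python scripts to look and compute and a shell command to move; the robot and the scene stay as the last step left them, time stands still between calls to the robot, and variables do not carry over. Pictures are saved under pics/ and viewed, and the job is handed in when it is done.

```bash
ls; mkdir -p pics; python3 - <<'E'
from workcell import robot, imaging
import cv2, numpy as np
print(robot.get_obs()); print(robot.tip_reach)
for n in ("top","side"):
    im=imaging.get_image(n); cv2.imwrite(f"pics/{n}0.png",im[:,:,::-1])
    c=imaging.calibration(n); print(n,{k:np.round(v,4).tolist() for k,v in c.items()})
    for w in ("steep_center","shallow_center","jig","wing","backstop","mallet_center","knife_center"):
        try:
            r=imaging.cut_out(w,n); print(w,[(round(d['confidence'],2),np.round(d['uv']).tolist(),int(d['mask'].sum())) for d in r])
        except Exception as e: print(w,e)
E
```

```text
pics
{'t': 0.0, 'q': array([ 1.20191719e+00,  2.21220516e-01,  1.52761610e+00, -7.58059176e-06,
        1.39466892e+00, -1.26043305e-01]), 'dq': array([ 0.00147845, -0.00042387,  0.00097948, -0.00119798, -0.00133266,
       -0.00041375]), 'joint_torque': array([-8.36669024e-04, -4.96887481e+01, -3.89401746e+01, -2.68875438e-04,
        1.09274758e-02, -5.12007375e-06]), 'eef_pos': array([0.15004761, 0.60612834, 0.24120004]), 'ee_rot': array([ 7.87544852e-01,  6.16256595e-01, -8.19450643e-04,  4.93252424e-04]), 'force': array([-0.03796537,  0.00316499,  1.10619533]), 'ft_torque': array([0.02653803, 0.00358067, 0.02975496]), 'gripper_width': 0.08486449899573237}
0.011
top {'fx': 520.3128, 'fy': 520.3128, 'cx': 321.8636, 'cy': 197.4162, 'world_from_camera': [[0.0291, -0.9931, 0.1139, 0.3249], [-0.9995, -0.0274, 0.0163, 0.011], [-0.0131, -0.1143, -0.9934, 1.5609], [0.0, 0.0, 0.0, 1.0]]}
steep_center [(0.97, [232.0, 263.0], 527), (0.94, [227.0, 170.0], 503), (0.81, [234.0, 216.0], 528), (0.68, [196.0, 244.0], 582)]
shallow_center [(0.67, [435.0, 216.0], 466)]
jig [(0.62, [324.0, 191.0], 6
[... 209 characters left out ...]
.0, 131.0], 300), (0.46, [324.0, 191.0], 6195)]
side {'fx': 463.337, 'fy': 463.337, 'cx': 315.8774, 'cy': 194.8018, 'world_from_camera': [[0.8438, -0.3529, 0.4043, -0.0435], [-0.5364, -0.5309, 0.656, -0.889], [-0.0169, -0.7704, -0.6373, 0.9651], [0.0, 0.0, 0.0, 1.0]]}
steep_center [(0.91, [283.0, 156.0], 443), (0.67, [215.0, 162.0], 431), (0.67, [218.0, 186.0], 505), (0.62, [248.0, 176.0], 494)]
shallow_center [(0.59, [363.0, 289.0], 648)]
jig [(0.59, [323.0, 198.0], 5602)]
wing [(0.58, [334.0, 178.0], 3058)]
backstop [(0.63, [321.0, 198.0], 5623)]
mallet_center [(0.92, [318.0, 134.0], 610), (0.28, [334.0, 178.0], 2929)]
knife_center [(0.85, [450.0, 267.0], 433), (0.59, [319.0, 129.0], 579)]
```

View pics/top0.png

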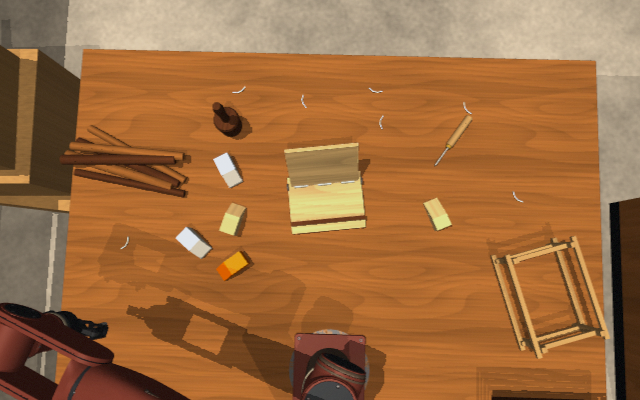

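View pics/side0.png

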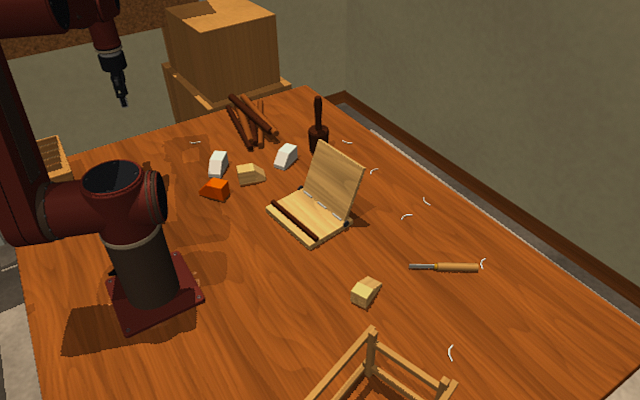

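```bash
python3 - <<'E'
import cv2
a=cv2.imread('pics/top0.png')[140:300,170:270]; cv2.imwrite('pics/tc.png',cv2.resize(a,None,fx=3.7,fy=3.7,interpolation=cv2.INTER_CUBIC))
a=cv2.imread('pics/side0.png')[130:230,190:320]; cv2.imwrite('pics/sc.png',cv2.resize(a,None,fx=5,fy=5,interpolation=cv2.INTER_CUBIC))
a=cv2.imread('pics/top0.png')[110:270,240:400]; cv2.imwrite('pics/tj.png',cv2.resize(a,None,fx=3.7,fy=3.7,interpolation=cv2.INTER_CUBIC))
E
```

```text
(no output)
```

View pics/tc.png

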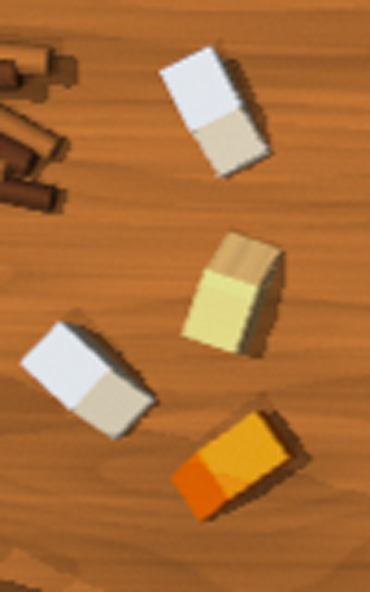

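View pics/sc.png

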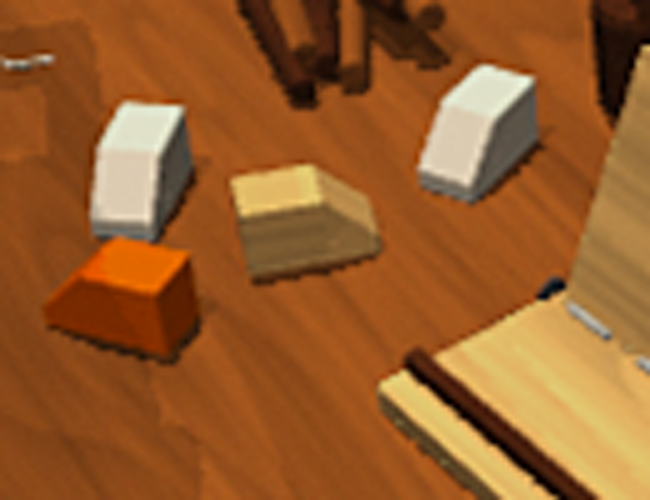

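View pics/tj.png

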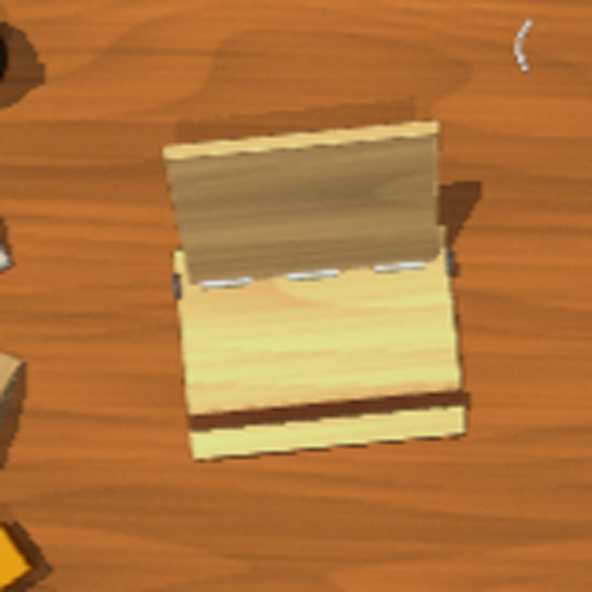

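The top view shows the natural-wood steep block at about (234,218), with its slope pointing away from the robot. The orange and white look-alikes are around it. The wooden block at (437,214) has the long slope, so that is the shallow one. The jig is centred near (327,200), with the backstop on the robot's side and the wing leaning back. Next I'll fit the poses.

```bash
cat > h.py <<'E'
from workcell import robot, imaging
import cv2, numpy as np
from scipy.optimize import minimize, least_squares
from scipy.spatial.transform import Rotation as R
CAL={n:imaging.calibration(n) for n in ("top","side")}
def proj(n,P):
    c=CAL[n]; M=np.linalg.inv(c["world_from_camera"]); P=np.atleast_2d(P)
    q=P@M[:3,:3].T+M[:3,3]
    return np.c_[c["fx"]*q[:,0]/q[:,2]+c["cx"], c["fy"]*q[:,1]/q[:,2]+c["cy"]]
def ray(n,uv,z):
    c=CAL[n];W=c["world_from_camera"]
    d=W[:3,:3]@[(uv[0]-c["cx"])/c["fx"],(uv[1]-c["cy"])/c["fy"],1]
    return W[:3,3]+d*(z-W[2,3])/d[2]
def place(P,x,y,yaw,z=0):
    c,s=np.cos(yaw),np.sin(yaw)
    return np.c_[x+c*P[:,0]-s*P[:,1], y+s*P[:,0]+c*P[:,1], P[:,2]+z]
def prism(prof): return np.array([[a,b,h] for a,h in prof for b in(-.0225,.0225)])
STEEP=prism([(-.045,0),(.045,0),(.045,.015),(.01,.05),(-.045,.05)])
SHAL=prism([(-.045,0),(.045,0),(.045,.009),(-.009,.04),(-.045,.04)])
S=8
def sil(n,P,box):
    uv=(proj(n,P)+.5-[box[0],box[1]])*S
    m=np.zeros((box[3]*S,box[2]*S),np.uint8)
    cv2.fillConvexPoly(m,cv2.convexHull(uv.astype(np.float32)).round().astype(np.int32),1)
    return cv2.resize(m.astype(np.float32),(box[2],box[3]),interpolation=cv2.INTER_AREA)
def fitblock(masks,model,x0,z=0):
    items=[]
    for n,m in masks.items():
        ys,xs=np.where(m); b=(xs.min()-12,ys.min()-12,np.ptp(xs)+25,np.ptp(ys)+25)
        items.append((n,b,m[b[1]:b[1]+b[3],b[0]:b[0]+b[2]].astype(np.float32)))
    f=lambda p:sum(np.abs(sil(n,place(model,p[0],p[1],p[2],z),b)-m).sum()/m.sum() for n,b,m in items)
    best=None
    for dyaw in(-.3,0,.3):
        r=minimize(f,[x0[0],x0[1],x0[2]+dyaw],method="Nelder-Mead",options=dict(initial_simplex=np.array([x0[0],x0[1],x0[2]+dyaw])+np.array([[0,0,0],[.01,0,0],[0,.01,0],[0,0,.2]]),xatol=1e-4,fatol=1e-4))
        if best is None or r.fun<best.fun: best=r
    return best.x,best.fun
E
python3 - <<'E'
from h import *
it=imaging.get_image("top");a=imaging.cut_out("steep_center","top"); b=imaging.cut_out("shallow_center","top")
imaging.get_image("side");c=imaging.cut_out("steep_center","side");d=imaging.cut_out("shallow_center","side")
near=lambda L,uv:min(L,key=lambda e:np.hypot(*(np.array(e["uv"])-uv)))["mask"]
g=ray("top",(234,217),.025);print("guess",g, proj("side",g))
mt,ms=near(a,(234,216)),near(c,(248,176))
for nm,mod in(("steep",STEEP),("shal",SHAL)):
  for y in(-.2,np.pi-.2): print(nm,fitblock(dict(top=mt,side=ms),mod,(g[0],g[1],y)))
g2=ray("top",(437,214),.02)
mt,ms=near(b,(435,216)),near(d,(363,289))
for nm,mod in(("steep",STEEP),("shal",SHAL)):
  for y in(.4,np.pi+.4): print("2",nm,fitblock(dict(top=mt,side=ms),mod,(g2[0],g2[1],y)))
# jig from top
o=np.array([240,110]);
uv=np.array([(194,459),(465,435),(176,253),(444,228)])/3.7+o
for p in uv: print(ray("top",p,.02))
im=cv2.imread('pics/side0.png')[130:260,255:385]; cv2.imwrite('pics/sj.png',cv2.resize(im,None,fx=4.5,fy=4.5,interpolation=cv2.INTER_CUBIC))
E
```

```text
guess [0.43539966 0.29499791 0.025     ] [[252.35516266 173.14421272]]
steep (array([ 0.43134659,  0.30126608, -0.30044817]), np.float64(0.15883469581604004))
steep (array([0.42989932, 0.3021675 , 2.80314353]), np.float64(0.3555499315261841))
shal (array([ 0.43196599,  0.30224554, -0.2932649 ]), np.float64(0.26339152455329895))
shal (array([0.43044835, 0.30319401, 2.79404338]), np.float64(0.39158251881599426))
2 steep (array([ 0.46187131, -0.30260236,  0.4363984 ]), np.float64(0.20972761511802673))
2 steep (array([ 0.46106015, -0.3031089 ,  3.56628391]), np.float64(0.5171184539794922))
2 shal (array([ 0.46280867, -0.30272178,  0.41587224]), np.float64(0.12088949233293533))
2 shal (array([ 0.46131735, -0.30285019,  3.56333911]), np.float64(0.4389684796333313))
[0.39008341 0.12020803 0.02      ]
[ 0.41540825 -0.09588094  0.02      ]
[0.556155   0.14071088 0.02      ]
[ 0.58248065 -0.07564496  0.02      ]
```

View pics/sj.png

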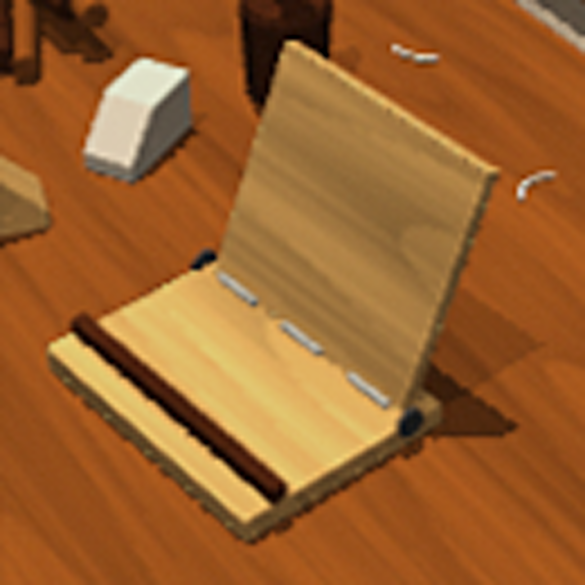

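```bash
python3 - <<'E'
from h import *
J=np.array([(-80,110,20),(-80,-110,20),(90,110,20),(90,-110,20)])/1e3
ut=np.array([(194,459),(465,435),(176,253),(444,228)])/3.7+[240,110]-.5+.135
us=np.array([(50,350),(248,519),(440,404)])/4.5+[255,130]-.4
J2=J[[0,1,3]]
for w in((1,0),(0,1),(1,1)):
  f=lambda p:np.r_[w[0]*(proj("top",place(J,*p))-ut).ravel(),w[1]*(proj("side",place(J2,*p))-us).ravel()]
  r=least_squares(f,[.48,.02,-.1]);p=r.x;print(w,p,np.round(r.fun,1))
# wing angle: inner free-edge corners
Wf=lambda a:np.array([(.06-0+ -.18*np.cos(a),s*.1,.02+.18*np.sin(a)) for s in(1,-1)])
wt=np.array([(167,160),(438,134)])/3.7+[240,110]-.4; ws=np.array([(286,44),(488,182)])/4.5+[255,130]-.4
for n,u in(("top",wt),("side",ws)):
  r=least_squares(lambda a:(proj(n,place(Wf(a[0]),*p))-u).ravel(),[2.]);print(n,r.x,np.round(r.fun,1))
# single camera block fits
imaging.get_image("top");a=imaging.cut_out("steep_center","top");imaging.get_image("side");c=imaging.cut_out("steep_center","side")
near=lambda L,uv:min(L,key=lambda e:np.hypot(*(np.array(e["uv"])-uv)))["mask"]
mt,ms=near(a,(234,216)),near(c,(248,176))
print("t",fitblock(dict(top=mt),STEEP,(.431,.3,-.3)));print("s",fitblock(dict(side=ms),STEEP,(.431,.3,-.3)))
for n in("top","side"):
  im=cv2.imread(f'pics/{n}0.png')
  im=cv2.resize(im,None,fx=4,fy=4,interpolation=cv2.INTER_CUBIC)
  for q,ty in((place(STEEP,.4313,.3013,-.3),0),(place(J,*p),1)):
    h=proj(n,q); h=(h+.5)*4
    for e in h: cv2.circle(im,tuple(int(v) for v in e),2,(255,0,255),-1)
  im=im[440:1000,760:1520] if n=="top" else im[500:1000,760:1460]
  cv2.imwrite(f'pics/{n}fit.png',im)
E
```

```text
(1, 0) [0.48216628 0.02286957 0.11993053] [-0.4  0.5  0.4  0.2 -0.3 -0.4  0.4 -0.4 -0.  -0.  -0.   0.   0.   0. ]
(0, 1) [0.48571405 0.02305029 0.12588082] [-0.  -0.   0.  -0.  -0.  -0.   0.  -0.  -0.8 -0.6 -0.3  0.6  1.  -0.4]
(1, 1) [0.48356829 0.02264292 0.12394561] [-0.2  0.2  0.6 -0.4 -0.3 -0.7  0.3 -1.  -1.3 -0.3 -0.9  1.   0.5  0. ]
top [1.97098834] [-0.4  0.   0.4 -0.1]
side [1.97810037] [-0.2 -0.3  0.1 -1.9]
t (array([ 0.43034278,  0.30047786, -0.27797803]), np.float64(0.10013072937726974))
s (array([ 0.43240189,  0.30233851, -0.2928683 ]), np.float64(0.049701787531375885))
```

View pics/topfit.png

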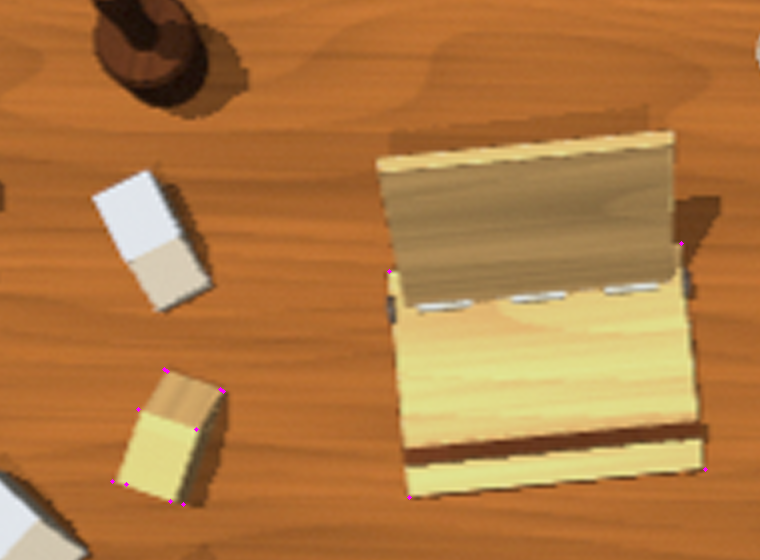

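View pics/sidefit.png

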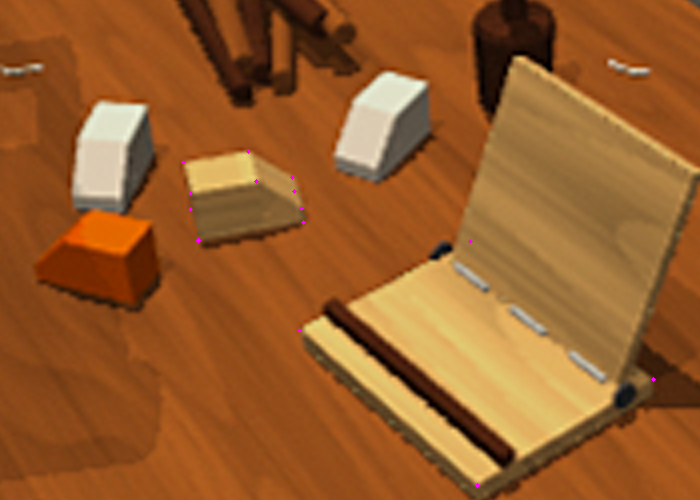

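```bash
cat >> h.py <<'E'
B=(.4313,.3015,-.29); J=(.4836,.0226,.124)
def togo(xyz,yaw=None):
    "rows-space delta (mm) from the measured pose to a world TCP target; yaw = wanted direction of jaw axis"
    o=robot.get_obs(); Q=R.from_quat(o["ee_rot"]); X=Q.as_matrix()[:,0]
    cur=np.arctan2(X[1],X[0])
    d=None if yaw is None else (yaw-cur+np.pi/2)%np.pi-np.pi/2
    if d is not None: print("jaw axis %.3f; roll about tool z needed %.3f (q6 %.2f)"%(cur,-d,o["q"][5]))
    print("t %.2f pos"%o["t"],np.round(o["eef_pos"]*1e3,1),"shift mm",np.round(Q.inv().apply(np.array(xyz)-o["eef_pos"])*1e3,1),"F",np.round(o["force"],1),"w",round(o["gripper_width"],4))
def at(fr,x,y,z):
    p=place(np.array([[x,y,z]])/1e3,*fr)[0]; return p
E
python3 - <<'E'
from h import *
t=at(B,-10,0,120); print(t); togo(t,B[2]+np.pi/2)
for uv in((196,243),(234,264),(227,170)): print(ray("top",uv,.03))
for d in (0,.062,.125): pass
E
```

```text
[0.42171756 0.30435952 0.12      ]
jaw axis 1.328; roll about tool z needed 0.047 (q6 -0.13)
t 1.30 pos [150.3 606.7 242.3] shift mm [-228.2  336.2  122.3] F [ 0.5 -0.1 -0.8] w 0.0856
[0.35531345 0.40236159 0.03      ]
[0.29736695 0.28740277 0.03      ]
[0.57503681 0.32183619 0.03      ]
```

```bash
python3 -m jog '[0,0,0,0.047, -15.2,24.8,8.7,0, -15.2,24.8,8.7,0, -15.2,24.8,8.7,0, -15.2,24.8,8.7,0, -15.2,24.8,8.7,0, -15.2,24.8,8.7,0, -15.2,24.8,8.7,0, -15.2,24.8,8.7,0, -15.2,24.8,8.7,0, -15.2,24.8,8.7,0, -15.2,24.8,8.7,0, -15.2,24.8,8.7,0, -15.2,24.8,8.7,0, -15.2,24.8,8.7,0, 0,0,0,0, 0,0,0,0]' 0.85; python3 - <<'E'
from h import *
togo(at(B,-10,0,22),B[2]+np.pi/2)
E
```

```text
t: 2.72
eef_pos: [0.4227, 0.3023, 0.12]
ee_rot: [0.803, 0.596, -0.001, -0.0]
force: [-0.2, 0.9, 0.5]
gripper_width: 0.0725
jaw axis 1.278; roll about tool z needed -0.003 (q6 -0.81)
t 2.72 pos [422.7 302.3 120. ] shift mm [ 1.7 -1.4 98. ] F [-0.2  0.9  0.5] w 0.0725
```

```bash
python3 -m jog '[1.7,-1.4,20,0, 0,0,20,0, 0,0,20,0, 0,0,18,0, 0,0,12,0, 0,0,8,0, 0,0,0,0]'; python3 -m jog '[0,0,0,0, 0,0,0,0, 0,0,0,0, 0,0,0,0, 0,0,0,0, 0,0,0,0, 0,0,0,0, 0,0,0,0]' 0; python3 - <<'E'
from h import *
togo(at(B,-10,0,22),B[2]+np.pi/2)
E
```

```text
t: 3.3
eef_pos: [0.42, 0.3056, 0.0212]
ee_rot: [0.802, 0.598, -0.001, -0.0]
force: [-0.8, 0.6, -0.3]
gripper_width: 0.0726
t: 3.97
eef_pos: [0.4224, 0.3062, 0.0239]
ee_rot: [0.802, 0.598, 0.001, 0.0]
force: [-0.1, -0.6, 5.9]
gripper_width: 0.0437
jaw axis 1.281; roll about tool z needed 0.000 (q6 -0.81)
t 3.97 pos [422.4 306.2  23.9] shift mm [-2.  -0.2  1.9] F [-0.1 -0.6  5.9] w 0.0437
```

```bash
python3 -m jog '[0,0,-8,0, 0,0,-20,0, 0,0,-20,0, 0,0,-20,0, 0,0,-20,0, 0,0,-12,0, 0,0,0,0, 0,0,0,0]'; python3 - <<'E'
from h import *
for n in("top","side"):
    im=imaging.get_image(n)[:,:,::-1]
    im=im[120:290,150:400] if n=="top" else im[100:270,150:400]
    cv2.imwrite(f"pics/{n}_lift.png",cv2.resize(im,None,fx=3,fy=3))
t=at(J,-6,0,125);print(t)
togo(t,J[2]+np.pi/2)
E
```

```text
t: 4.63
eef_pos: [0.4216, 0.3056, 0.1229]
ee_rot: [0.802, 0.598, 0.001, 0.0]
force: [-0.6, 0.6, -2.4]
gripper_width: 0.044
[0.47764607 0.02185791 0.125     ]
jaw axis 1.281; roll about tool z needed -0.414 (q6 -0.81)
t 4.73 pos [420.4 305.  121.1] shift mm [-255.   135.8   -3.7] F [-0.8  1.  -2.3] w 0.0444
```

View pics/side_lift.png

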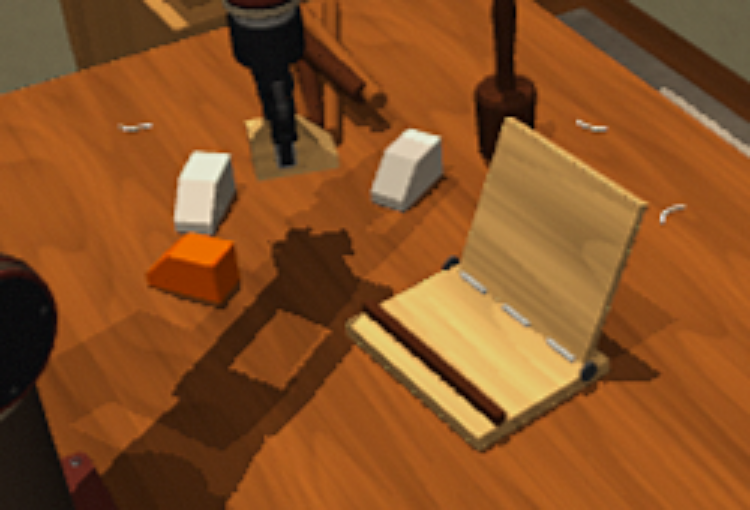

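```bash
python3 -m jog '[0,0,0,-0.1035, 0,0,0,-0.1035, 0,0,0,-0.1035, 0,0,0,-0.1035, -24,1.8,0,0, -24,1.8,0,0, -24,1.8,0,0, -24,1.8,0,0, -24,1.8,0,0, -24,1.8,0,0, -24,1.8,0,0, -24,1.8,0,0, -24,1.8,0,0, -24,1.8,0,0, -24,1.8,0,0, -24,1.8,0,0, 0,0,0,0, 0,0,0,0]'; python3 - <<'E'
from h import *
togo(at(J,-5,0,44),J[2]+np.pi/2)
for n in("top","side"):
    im=imaging.get_image(n)[:,:,::-1]
    im=im[100:270,240:440] if n=="top" else im[100:270,220:420]
    cv2.imwrite(f"pics/{n}_over.png",cv2.resize(im,None,fx=3.5,fy=3.5))
E
```

```text
t: 6.23
eef_pos: [0.4775, 0.0216, 0.121]
ee_rot: [0.663, 0.749, -0.001, -0.001]
force: [0.3, 0.4, -1.7]
gripper_width: 0.0441
jaw axis 1.692; roll about tool z needed -0.002 (q6 -1.81)
t 6.23 pos [477.5  21.6 121. ] shift mm [ 0.2  1.3 77. ] F [ 0.3  0.4 -1.7] w 0.0441
```

View pics/side_over.png

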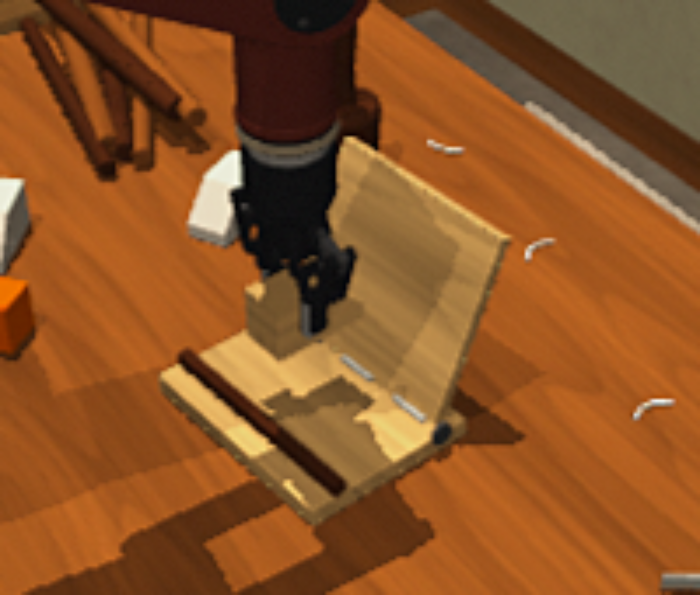

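View pics/top_over.png

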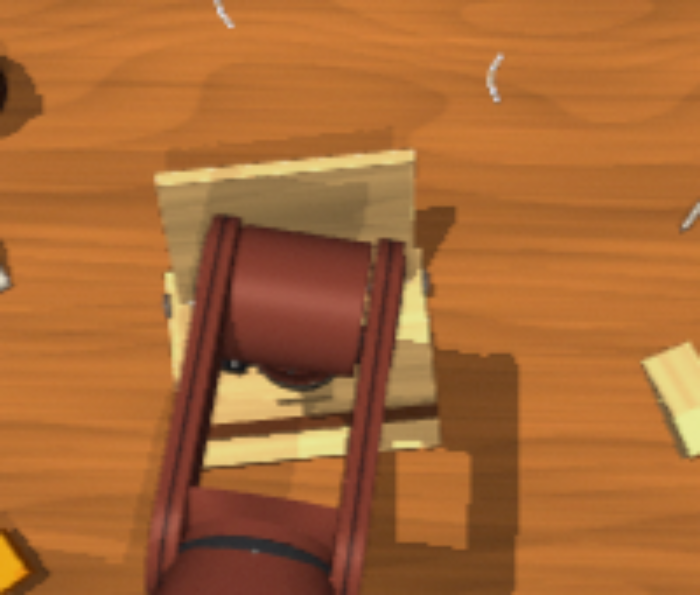

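```bash
python3 - <<'E'
from h import *
for h in(0,.05,.1,.15,.2,.25,.3): 
    p=np.array([.4775,.0216,.121+h]);print(h,np.round((proj("side",p)-[220,100])*3.5),np.round((proj("top",p)-[240,100])*3.5))
E
```

```text
0 [[294. 311.]] [[302. 357.]]
0.05 [[292. 263.]] [[302. 350.]]
0.1 [[290. 213.]] [[302. 343.]]
0.15 [[287. 160.]] [[302. 335.]]
0.2 [[285. 104.]] [[301. 326.]]
0.25 [[283.  45.]] [[301. 317.]]
0.3 [[280. -17.]] [[300. 307.]]
```

```bash
python3 -m jog '[0,1.3,15,0, 0,0,18,0, 0,0,18,0, 0,0,12,0, 0,0,6,0, 0,0,0,0]'; python3 -m jog '[0,0,2,0, 0,0,2,0, 0,0,0,0]'; python3 -m jog '[0,0,2,0, 0,0,0,0]';  python3 -m jog '[0,0,2,0, 0,0,0,0]'
```

```text
t: 6.83
eef_pos: [0.4779, 0.0238, 0.0517]
ee_rot: [0.661, 0.75, -0.001, -0.002]
force: [-0.2, -0.9, -0.6]
gripper_width: 0.0444
t: 7.08
eef_pos: [0.4802, 0.0228, 0.05]
ee_rot: [0.662, 0.75, 0.0, 0.0]
force: [0.3, -1.1, -0.6]
gripper_width: 0.044
t: 7.25
eef_pos: [0.48, 0.0225, 0.0478]
ee_rot: [0.662, 0.75, 0.0, 0.0]
force: [0.8, -1.1, -1.9]
gripper_width: 0.0439
t: 7.42
eef_pos: [0.4796, 0.0226, 0.0454]
ee_rot: [0.662, 0.75, -0.0, -0.0]
force: [1.0, 0.2, -1.1]
gripper_width: 0.044
```

```bash
python3 -m jog '[0,0,1,0, 0,0,0,0]'; python3 -m jog '[0,0,1,0, 0,0,0,0]'; python3 -m jog '[0,0,1,0, 0,0,0,0]'
```

```text
t: 7.58
eef_pos: [0.4796, 0.0225, 0.0444]
ee_rot: [0.662, 0.75, -0.0, -0.0]
force: [0.1, 0.1, -2.6]
gripper_width: 0.0439
t: 7.75
eef_pos: [0.4799, 0.0225, 0.0439]
ee_rot: [0.662, 0.75, -0.0, 0.0]
force: [-2.5, -0.5, 4.6]
gripper_width: 0.0436
t: 7.92
eef_pos: [0.4799, 0.0225, 0.0439]
ee_rot: [0.662, 0.75, -0.0, -0.0]
force: [-7.7, -1.0, 14.3]
gripper_width: 0.0439
```

```bash
python3 -m jog '[0,0,-1.5,0, 0,0,0,0]'; python3 -m jog '[0,-1,0,0, 0,-1,0,0, 0,-1,0,0, 0,0,0,0]'; python3 -m jog '[0,-1,0,0, 0,0,0,0]'; python3 -m jog '[0,-1,0,0, 0,0,0,0]';python3 -m jog '[0,-1,0,0, 0,0,0,0]'
```

```text
t: 8.08
eef_pos: [0.4801, 0.0226, 0.0444]
ee_rot: [0.662, 0.75, 0.0, 0.0]
force: [-0.4, -0.0, -0.4]
gripper_width: 0.0438
t: 8.42
eef_pos: [0.4767, 0.0222, 0.044]
ee_rot: [0.662, 0.75, 0.0, 0.0]
force: [0.0, 0.1, -0.8]
gripper_width: 0.0441
t: 8.58
eef_pos: [0.4756, 0.0221, 0.044]
ee_rot: [0.662, 0.75, -0.0, -0.0]
force: [0.2, -0.0, -0.5]
gripper_width: 0.0439
t: 8.75
eef_pos: [0.4746, 0.022, 0.044]
ee_rot: [0.662, 0.75, -0.0, -0.0]
force: [-1.2, -0.6, -0.1]
gripper_width: 0.0437
t: 8.92
eef_pos: [0.4736, 0.0218, 0.044]
ee_rot: [0.662, 0.75, -0.0, -0.0]
force: [0.0, 0.8, 1.2]
gripper_width: 0.0442
```

```bash
python3 -m jog '[0,-1,0,0, 0,0,0,0]'; python3 -m jog '[0,-1,0,0, 0,0,0,0]';python3 -m jog '[0,-1,0,0, 0,0,0,0]'
```

```text
t: 9.08
eef_pos: [0.4726, 0.0217, 0.044]
ee_rot: [0.662, 0.75, -0.0, -0.0]
force: [0.7, -0.1, 0.7]
gripper_width: 0.044
t: 9.25
eef_pos: [0.4722, 0.0217, 0.0441]
ee_rot: [0.662, 0.75, 0.0, 0.0]
force: [1.5, 1.5, -1.0]
gripper_width: 0.0441
t: 9.42
eef_pos: [0.4721, 0.0216, 0.0444]
ee_rot: [0.662, 0.75, 0.001, 0.001]
force: [4.9, 0.2, -3.8]
gripper_width: 0.0436
```

```bash
python3 -m jog '[0,-1,1,0, 0,0,0,0, 0,0,0,0]'; python3 -m jog '[0,0,0,0, 0,0,0,0, 0,0,0,0, 0,0,0,0, 0,0,0,0]' 0.85;  python3 -m jog '[0,0,-10,0, 0,0,-20,0, 0,0,-25,0, 0,0,-30,0, 0,0,-30,0, 0,0,-30,0, 0,0,-30,0, 0,0,-30,0, 0,0,0,0, 0,0,0,0]'; python3 - <<'E'
from h import *
for n in("top","side"):
    im=imaging.get_image(n)[:,:,::-1]
    cv2.imwrite(f"pics/{n}_rel_full.png",im)
    im=im[100:270,240:440] if n=="top" else im[100:270,220:420]
    cv2.imwrite(f"pics/{n}_rel.png",cv2.resize(im,None,fx=3.5,fy=3.5))
togo(at(J,185,0,245))
E
```

```text
t: 9.67
eef_pos: [0.4721, 0.0215, 0.0441]
ee_rot: [0.662, 0.75, 0.002, 0.002]
force: [5.6, 2.2, -0.9]
gripper_width: 0.044
t: 10.08
eef_pos: [0.4693, 0.0213, 0.0427]
ee_rot: [0.662, 0.75, -0.0, -0.0]
force: [-0.1, 0.7, 0.1]
gripper_width: 0.0726
t: 10.92
eef_pos: [0.4711, 0.0212, 0.251]
ee_rot: [0.662, 0.75, 0.001, 0.002]
force: [-0.4, -0.2, -0.5]
gripper_width: 0.0723
t 11.02 pos [469.2  21.4 247.5] shift mm [ -0.7 199.4   2.4] F [ 0.1 -0.3 -0.6] w 0.0727
```

View pics/side_rel.png

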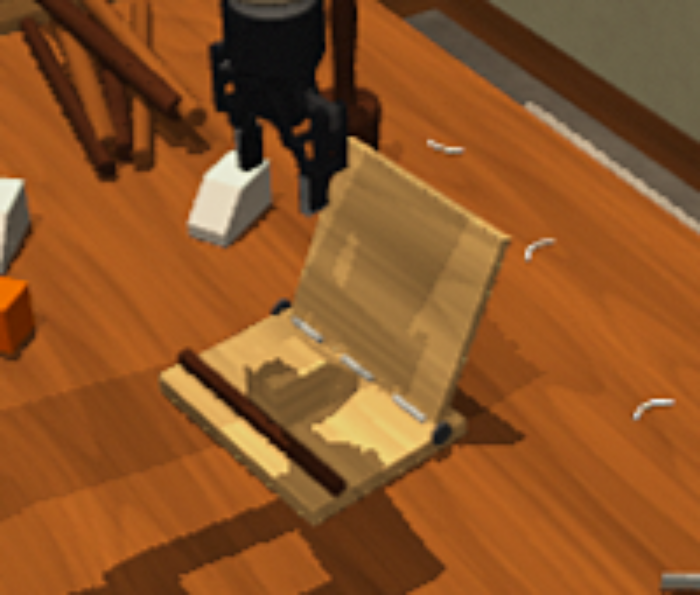

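View pics/top_rel.png

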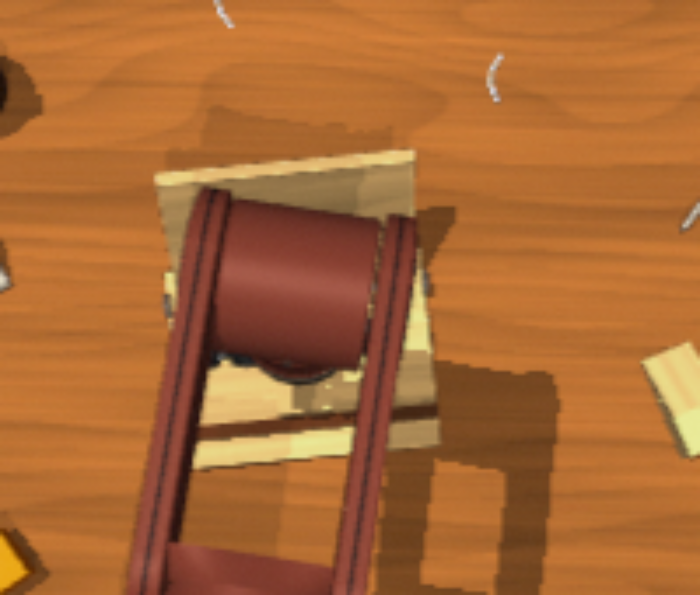

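```bash
python3 -m jog '[0,20,0,0, 0,20,0,0, 0,20,0,0, 0,20,0,0, 0,20,0,0, 0,20,0,0, 0,20,0,0, 0,20,0,0, 0,20,0,0, 0,19,0,0, 0,0,0,0, 0,0,0,0]' 0; python3 - <<'E'
from h import *
for n in("top","side"):
    im=imaging.get_image(n)[:,:,::-1]
    cv2.imwrite(f"pics/{n}_b_full.png",im)
    im=im[100:270,240:440] if n=="top" else im[100:270,220:420]
    cv2.imwrite(f"pics/{n}_b.png",cv2.resize(im,None,fx=3.5,fy=3.5))
togo(at(J,185,0,165))
E
```

```text
t: 12.02
eef_pos: [0.6665, 0.0461, 0.2451]
ee_rot: [0.662, 0.75, -0.001, -0.002]
force: [-0.1, 0.0, 0.5]
gripper_width: 0.0001
t 12.12 pos [666.   46.  246.3] shift mm [-0.7  1.4 81.3] F [-0.5 -0.1 -0.4] w -0.0002
```

View pics/side_b.png

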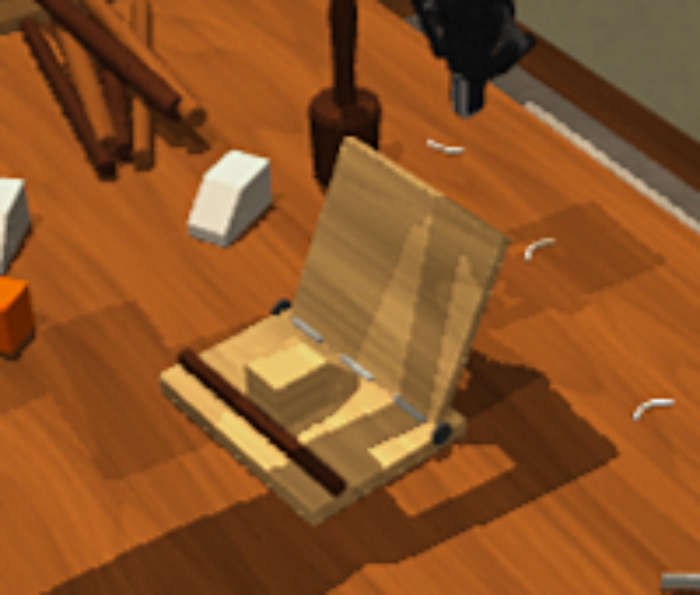

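View pics/top_b.png

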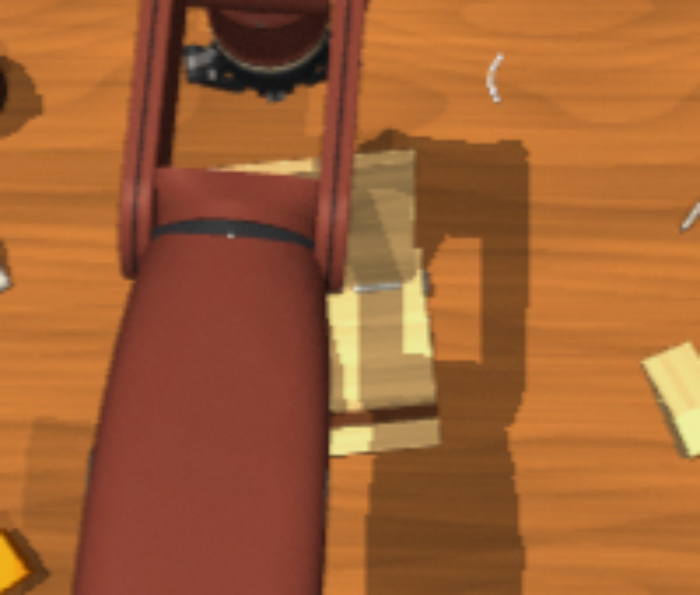

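```bash
python3 - <<'E'
from h import *
c=imaging.cut_out("steep_center","side")
print([(e["confidence"],np.round(e["uv"])) for e in c])
g=at(J,0,0,45);u=proj("side",g)[0];m=min(c,key=lambda e:np.hypot(*(np.array(e["uv"])-u)));print(u,m["uv"],m["mask"].sum())
p,f=fitblock(dict(side=m["mask"]),STEEP,(J[0],J[1],J[2]),.02);print(p,f)
im=cv2.imread("pics/side_b_full.png");im=cv2.resize(im,None,fx=8,fy=8,interpolation=cv2.INTER_CUBIC)
for e in proj("side",place(STEEP,J[0],J[1],J[2],.02)): cv2.circle(im,tuple(((e+.5)*8).astype(int)),3,(255,0,255),-1)
cv2.imwrite("pics/zb.png",im[1440:2000,2080:2780])
E
```

```text
[(0.95, array([216., 188.])), (0.92, array([284., 155.])), (0.75, array([303., 212.])), (0.65, array([217., 162.]))]
[306.35406703 207.68033152] [303.3, 212.5] 523
[0.48607679 0.02981651 0.20467193] 0.12664316594600677
```

View pics/zb.png

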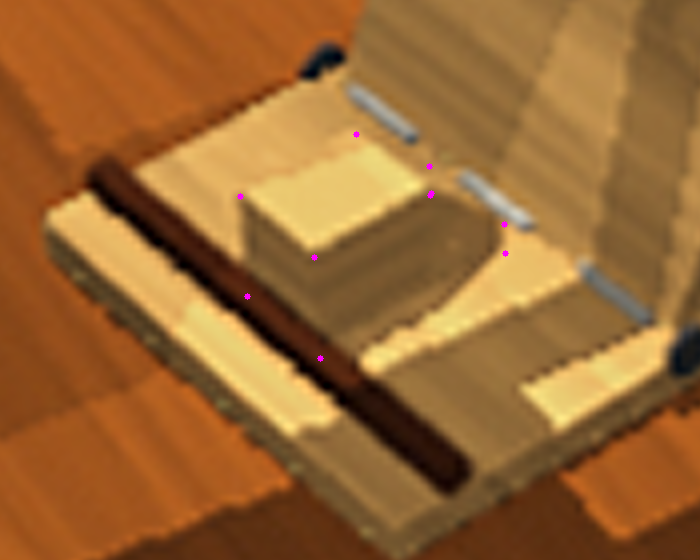

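```bash
python3 -m jog '[0,0,20,0, 0,0,20,0, 0,0,20,0, 0,0,20,0, 0,0,0,0, 0,-8,0,0, 0,-8,0,0, 0,-4,0,0, 0,0,0,0]'; python3 -m jog '[0,-4,0,0, 0,-4,0,0, 0,-4,0,0, 0,-4,0,0, 0,0,0,0]';python3 -m jog '[0,-4,0,0, 0,-4,0,0, 0,-4,0,0, 0,-4,0,0]'; python3 - <<'E'
from h import *
togo(at(J,90,0,166))
cv2.imwrite("pics/s_p1.png",cv2.resize(imaging.get_image("side")[60:270,220:420,::-1],None,fx=3,fy=3))
E
```

```text
t: 12.92
eef_pos: [0.6472, 0.0434, 0.17]
ee_rot: [0.662, 0.75, 0.001, 0.001]
force: [0.3, -0.4, -0.0]
gripper_width: -0.0001
t: 13.33
eef_pos: [0.6321, 0.0416, 0.1691]
ee_rot: [0.662, 0.75, 0.001, 0.001]
force: [2.7, 0.2, 1.4]
gripper_width: -0.0003
t: 13.67
eef_pos: [0.6158, 0.0395, 0.1685]
ee_rot: [0.662, 0.75, 0.0, 0.001]
force: [3.5, 1.3, 2.0]
gripper_width: 0.0001
t 13.67 pos [615.8  39.5 168.5] shift mm [ -0.4 -43.3   2.5] F [3.5 1.3 2. ] w 0.0001
```

View pics/s_p1.png

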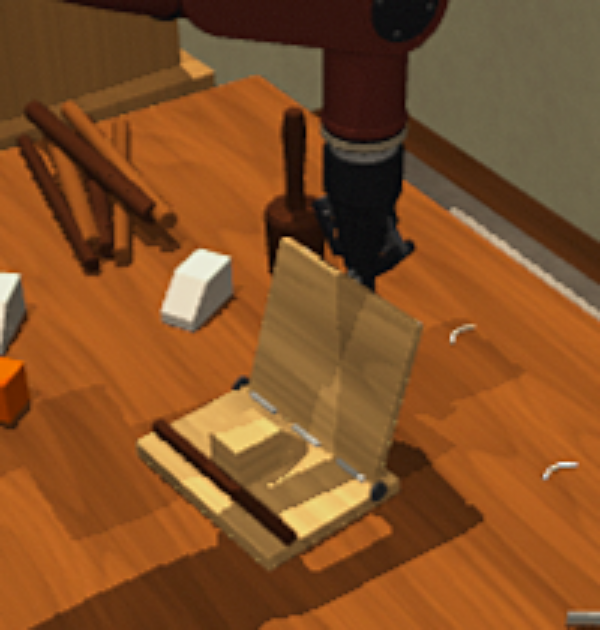

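```bash
python3 -m jog '[0,-5,0,0, 0,-5,0,0, 0,-5,0,0, 0,-5,0,0, 0,-5,0,0, 0,-5,0,0, 0,-5,0,0, 0,-5,0,0, 0,-5,0,0, 0,-5,0,0]';  python3 -m jog '[0,-5,0,0, 0,-5,0,0, 0,-5,0,0, 0,-5,0,0, 0,-5,0.5,0, 0,-5,0.5,0, 0,-5,1,0, 0,-5,1,0, 0,-5,1,0, 0,-5,1,0]'; python3 - <<'E'
from h import *
togo(at(J,5.5,0,155.3))
cv2.imwrite("pics/s_p2.png",cv2.resize(imaging.get_image("side")[60:270,220:420,::-1],None,fx=3,fy=3))
E
```

```text
t: 14.55
eef_pos: [0.5682, 0.0336, 0.1718]
ee_rot: [0.662, 0.75, 0.002, 0.003]
force: [3.7, 1.7, 18.0]
gripper_width: -0.0001
t: 15.38
eef_pos: [0.5156, 0.0272, 0.1623]
ee_rot: [0.662, 0.75, -0.0, -0.0]
force: [2.3, 0.2, -0.6]
gripper_width: 0.0001
t 15.38 pos [515.6  27.2 162.3] shift mm [ -0.6 -26.8   7.1] F [ 2.3  0.2 -0.6] w 0.0001
```

View pics/s_p2.png

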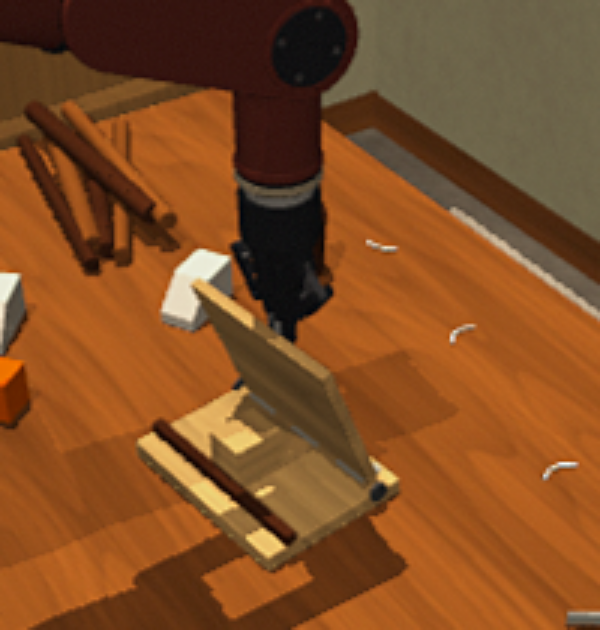

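```bash
python3 -m jog '[0,-5,1,0, 0,-5,1,0, 0,-4,1,0, 0,-4,1.5,0, 0,-4,1.5,0, 0,-4,1.5,0]';  python3 -m jog '[0,-3,1.5,0, 0,-3,1.5,0, 0,-2,1.5,0, 0,0,0,0]'; python3 - <<'E'
from h import *
togo(at(J,-19.5,0,138.5))
cv2.imwrite("pics/s_p3.png",cv2.resize(imaging.get_image("side")[60:270,220:420,::-1],None,fx=3,fy=3))
E
```

```text
t: 15.93
eef_pos: [0.4902, 0.0239, 0.1553]
ee_rot: [0.662, 0.75, -0.0, -0.0]
force: [2.5, 0.6, 0.3]
gripper_width: 0.0005
t: 16.27
eef_pos: [0.4819, 0.0229, 0.1507]
ee_rot: [0.662, 0.75, -0.0, -0.0]
force: [1.1, -0.5, -0.2]
gripper_width: 0.0
t 16.27 pos [481.9  22.9 150.7] shift mm [ -0.5 -17.8  12.2] F [ 1.1 -0.5 -0.2] w 0.0
```

View pics/s_p3.png

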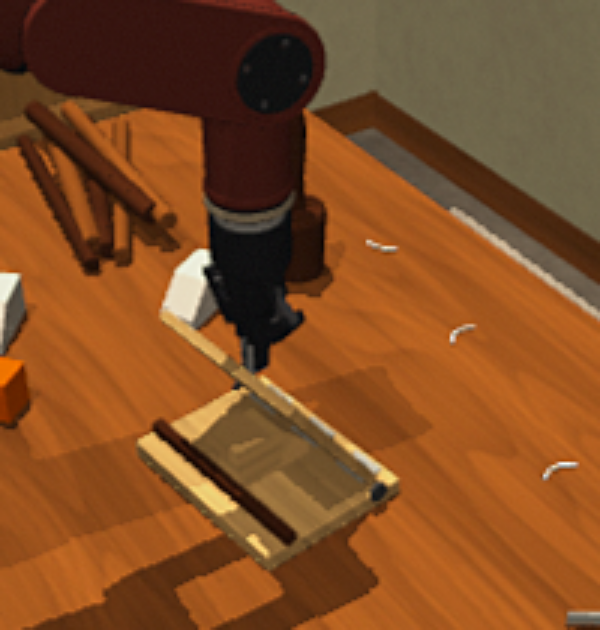

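```bash
python3 -m jog '[0,-2.5,1.7,0, 0,-2.5,1.7,0, 0,-2.5,1.7,0, 0,-2,1.5,0, 0,0,0,0]'; python3 -m jog '[0,-2,1.5,0, 0,-2,1.5,0, 0,0,0,0]';  python3 -m jog '[0,-1,1,0, 0,0,0,0]'; python3 -m jog '[0,-1,1,0, 0,0,0,0]'; python3 -m jog '[0,-1,1,0, 0,0,0,0]'; python3 - <<'E'
from h import *
togo(at(J,-19.5,0,138.5))
cv2.imwrite("pics/s_p4.png",cv2.resize(imaging.get_image("side")[60:270,220:420,::-1],None,fx=3,fy=3))
E
```

```text
t: 16.73
eef_pos: [0.4726, 0.0217, 0.1439]
ee_rot: [0.662, 0.75, -0.0, -0.0]
force: [-0.1, 0.6, -0.4]
gripper_width: 0.0003
t: 16.98
eef_pos: [0.4688, 0.0213, 0.141]
ee_rot: [0.662, 0.75, -0.0, -0.0]
force: [0.1, -1.0, 0.7]
gripper_width: 0.0003
t: 17.15
eef_pos: [0.4681, 0.0211, 0.1402]
ee_rot: [0.662, 0.75, -0.0, -0.0]
force: [-0.4, -0.2, 1.4]
gripper_width: -0.0003
t: 17.32
eef_pos: [0.4672, 0.021, 0.1393]
ee_rot: [0.662, 0.75, -0.0, -0.0]
force: [1.6, 0.3, 1.6]
gripper_width: 0.0001
t: 17.48
eef_pos: [0.4662, 0.0209, 0.1383]
ee_rot: [0.662, 0.75, -0.0, -0.0]
force: [1.1, 0.6, 0.8]
gripper_width: -0.0
t 17.48 pos [466.2  20.9 138.3] shift mm [-0.4 -2.  -0.2] F [1.1 0.6 0.8] w -0.0
```

View pics/s_p4.png

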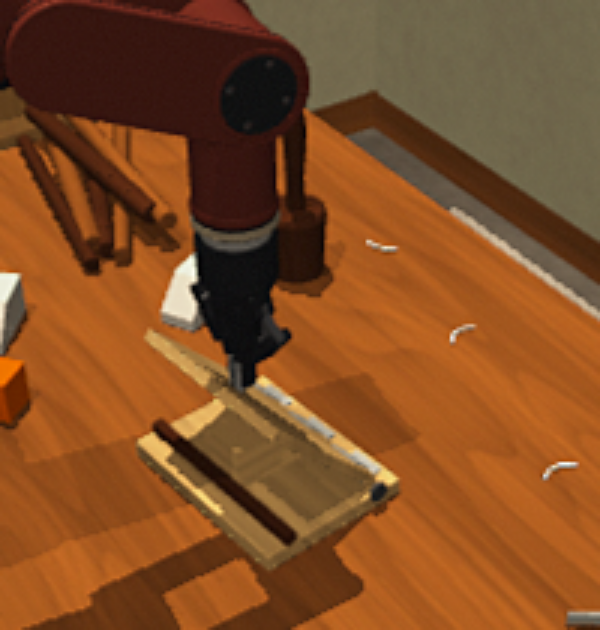

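Close to 45° now. I'll keep going in 1 mm steps and watch for the force to rise.

```bash
python3 -m jog '[0,-1,1,0, 0,0,0,0]'; python3 -m jog '[0,-1,1,0, 0,0,0,0]'; python3 -m jog '[0,-1,1,0, 0,0,0,0]' | grep -E 'eef|force'
```

```text
t: 17.7
eef_pos: [0.4652, 0.0208, 0.1372]
ee_rot: [0.662, 0.75, -0.0, -0.0]
force: [-0.5, -0.9, 0.6]
gripper_width: -0.0004
t: 17.87
eef_pos: [0.4641, 0.0206, 0.1362]
ee_rot: [0.662, 0.75, -0.0, -0.0]
force: [0.4, -0.4, 2.0]
gripper_width: -0.0001
eef_pos: [0.4638, 0.0206, 0.1358]
force: [2.1, 0.5, 3.2]
```

```bash
python3 -m jog '[0,-1,1,0, 0,0,0,0]' | grep -E 'eef|force'; python3 -m jog '[0,0,0,0]' | grep -E 'eef|force'
```

```text
eef_pos: [0.4637, 0.0205, 0.1357]
force: [2.3, 0.7, 7.1]
eef_pos: [0.4637, 0.0205, 0.1357]
force: [1.8, 1.9, 7.6]
```

```bash
python3 -m jog '[0,-1,1,0, 0,0,0,0]' | grep -E 'eef|force'; python3 -m jog '[0,-0.5,0.5,0, 0,0,0,0]' | grep -E 'eef|force'; python3 -m jog '[0,2,-4,0, 0,4,-6,0, 0,10,-20,0, 0,15,-25,0, 0,0,-30,0, 0,0,-30,0, 0,0,-30,0]'; python3 -m jog '[30,0,0,0, 30,0,0,0, 30,0,0,0, 30,0,0,0, 30,0,0,0, 30,0,0,0, 30,0,0,0, 30,0,0,0, 30,0,0,0, 0,0,0,0]'; python3 - <<'E'
from h import *
for n in("top","side"):
    im=imaging.get_image(n)[:,:,::-1]
    cv2.imwrite(f"pics/{n}_e_full.png",im)
    im=im[100:270,240:440] if n=="top" else im[100:270,220:420]
    cv2.imwrite(f"pics/{n}_e.png",cv2.resize(im,None,fx=3.5,fy=3.5,interpolation=cv2.INTER_CUBIC))
E
```

```text
eef_pos: [0.4637, 0.0205, 0.1357]
force: [3.0, 2.0, 10.3]
eef_pos: [0.4637, 0.0205, 0.1357]
force: [2.1, 2.8, 12.3]
t: 19.2
eef_pos: [0.491, 0.0242, 0.2785]
ee_rot: [0.662, 0.75, -0.001, -0.001]
force: [0.6, -0.1, -0.7]
gripper_width: -0.0002
t: 20.03
eef_pos: [0.4565, 0.2961, 0.2771]
ee_rot: [0.66, 0.751, -0.0, -0.001]
force: [-0.3, 0.0, -0.8]
gripper_width: 0.0002
```

View pics/side_e.png

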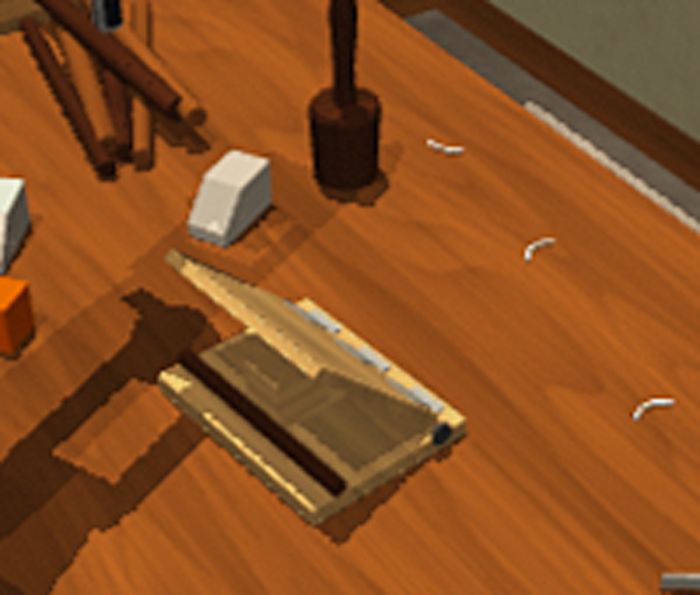

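View pics/top_e.png

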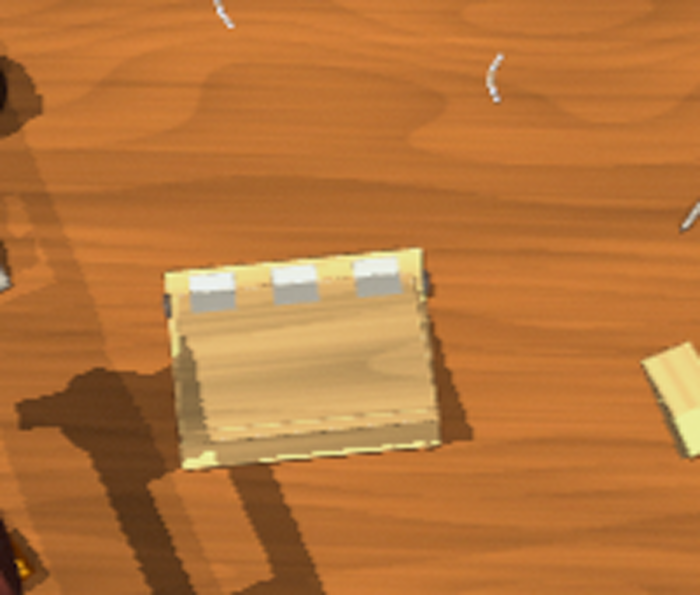

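```bash
python3 - <<'E'
from h import *
def wing(a):
    u=np.array([-np.cos(a),np.sin(a)]);n=np.array([np.sin(a),np.cos(a)]);h=np.array([.06,.02])
    return np.array([[*(h+.18*u+k*n)][:1]+[s]+[(h+.18*u+k*n)[1]] for s in(.1,-.1) for k in(0,.012)])
out=[]
for n,o in(("top",(265,150)),("side",(255,155))):
    im=cv2.imread(f"pics/{n}_e_full.png").astype(float); im=np.clip(255*(im/255)**.55,0,255).astype(np.uint8)
    im=cv2.resize(im[o[1]:o[1]+100,o[0]:o[0]+110],None,fx=7,fy=7,interpolation=cv2.INTER_CUBIC)
    for a,c in((.785,(255,0,255)),(.72,(0,255,0)),(.85,(255,0,0))):
        for e in proj(n,place(wing(a),*J)): cv2.circle(im,tuple(((e+.5-o)*7).astype(int)),3,c,-1)
    if n=="side":
        for e in proj(n,place(STEEP,*J,.02)): cv2.circle(im,tuple(((e+.5-o)*7).astype(int)),3,(0,0,255),-1)
    cv2.imwrite(f"pics/{n}_ez.png",im[:590])
E
```

```text
(no output)
```

View pics/side_ez.png

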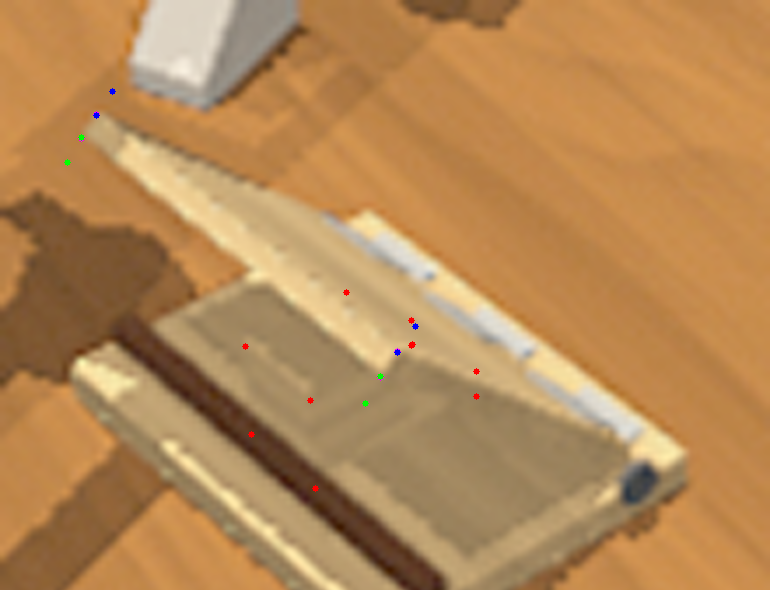

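View pics/top_ez.png

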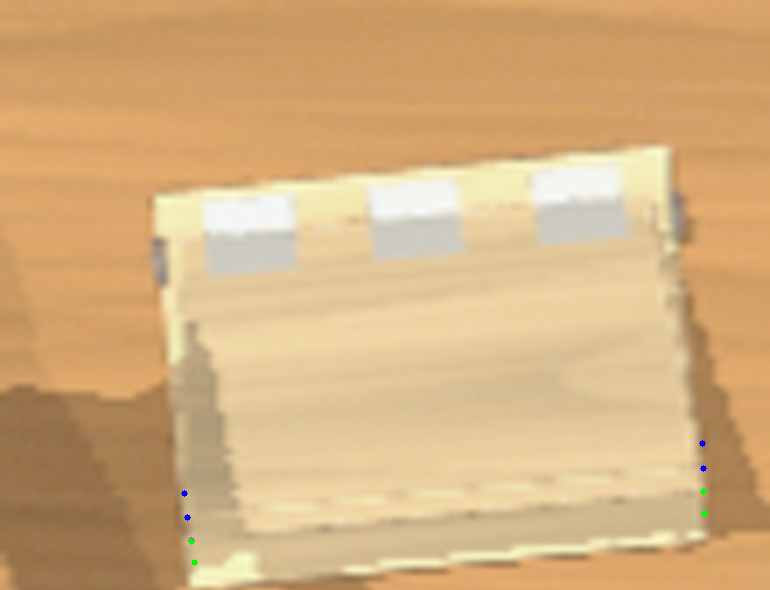

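```bash
python3 - <<'E'
from h import *
r=least_squares(lambda a:(proj("side",place(np.array([[.06-.18*np.cos(a[0]),s,.02+.18*np.sin(a[0])] for s in(.1,-.1)]),*J))-(np.array([(86,133),(380,372)])/7+[255,155]-.5)).ravel(),[.8]);print(r.x,r.fun)
from workcell import job_done
print(job_done())
E
```

```text
[0.79733554] [-0.25900821  0.14388227  0.5496148   0.07293794]
the job is handed in; nothing more can be done
None
```

The jig is set at 45° and I've handed the job in, at about 20 s of the 58 s allowed. The steep wooden block stands on the base with its square end against the backstop and its slope facing the hinge. The wing lies on that slope, and the arm was well clear of everything at hand-in.

**Block:**
- Pushing it home, the arm met steady resistance at the backstop.
- After release, its outline matched the home position within about a pixel by eye.
- A looser automatic fit disagreed, giving about 0.08 rad of twist and several mm of offset. I judged that unreliable, because the backstop hides part of the block and half of it was in shadow.
- Once the wing was down, only part of the block could be seen. That part still lined up with the home position.

**Wing:**
- It stopped moving under a press that rose to about 12 N, so it is resting on something solid.
- The side camera puts it at about 0.797 rad against the wanted 0.785, which is within measuring error.
- While passing upright there was a brief 18 N upward force on the gripper, probably the wing's edge catching the fingers. That is below the 40 N limit, but force was read only at the end of each move, so a higher peak can't be ruled out.

**Other things:** I never touched the shallow block, mallet, knife or look-alikes. I did not measure their positions again at the end.

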